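# Load the duplicate vials into the autosampler tray beside their partners

### The arm

A 6-joint arm with a two-finger parallel gripper is mounted at the origin on the work surface. World frame = base frame: x ahead of the robot, y to its left, z up, the work surface at z = 0. Lengths are in m, angles in rad, forces in N, time in s.
With the tool pointing down it reaches from about 0.25 to 0.775 m from the base axis. Payload 4 kg.
Tool frame: the origin (TCP) lies at the very end of the fingers, on their centre line; the grasp point (between the pads) lies 19 mm behind it (robot.hold_point_z is the distance from the TCP to the grasp point, in m); z points along the fingers, y is the line along which they close (so a half turn about z gives the same grasp; the last joint's range is limited). The gripper opens to 94 mm and grips with 3 to 60 N. Pads are 16 mm wide; open, the fingers measure 119 mm over their backs; the gripper's body (75 mm by 177 mm) begins 78 mm behind the grasp point.
Start: joints at [1.129, 0.087, 1.371, -0, 1.684, -0.103], TCP at [0.183, 0.519, 0.206] pointing down, gripper open.
Joint ranges: [-3.1, 3.1], [-0.76, 2.03], [0.27, 2.55], [-1.08, 4.22], [0.17, 2.65], [-2.57, 2.57]. Speed limits (rad/s): [2.79, 2.79, 3.14, 3.14, 3.14, 3.14].

### API

Orientations are given as [roll, pitch, yaw] about the fixed x, y, z axes, in that order (R = Rz(yaw) Ry(pitch) Rx(roll)).
In Python, from bench import robot gives the robot as it stands.
- The arm moves only by the tool carry_out, never from a script. Its argument "steps" is a list of rows, each a list of 3 entries, a list of its own where there are three numbers: the shift along the tool's x, y, z in m, then the turn about the tool's z in units of 10 degrees (1.0 is 10 degrees), then the closure, from -1 (fully open) to 1 (shut). In form: [[[tx, ty, tz], roll, jaw], ...]. A call has 1 to 10 rows; each row is the pose to reach, as a shift and turn from the pose commanded when the call began, along the tool's axes at that moment; what a row does not reach only later rows make up. A row lasts 1/8 s, in which the tool goes at most 62.5 mm and 10.7 degrees, less where a joint would pass 70% of its speed; a pose out of reach is approached as far as the arm can. A call with a gripper value outside its range is refused whole. The fingers move at their own pace and stop on an object; the grip force is fixed at half the most. Time passes only in rows, so rows that repeat a pose let the fingers close. It gives the time, the measured TCP pose, the force, the opening and the grip force at its end, in the units of the state.
- robot.get_obs(): the state, without advancing time (a new reading comes with each control period).
- robot.snapshot(name): name is "scene" or "top"; returns a dict with "image" (420x560x3 uint8, red, green, blue), "z_map" (420x560 float32, m along the optical axis (not along the pixel's ray), 0 where there is no reading), "mtx" (3x3 intrinsics, pixels), "R" (3x3) and "t" (3): a world point X has camera coordinates R X + t. Camera axes: x right, y down, z forward; pixel columns grow to the right and rows downward; lengths in m; the calibration is good to about 2 mm. A picture is of the moment at which its call begins.
- robot.close_job(): hands the job in; it is judged then, once.
The state is a dict: "time": time; "joint_positions": joint angles; "qvel": joint speeds; "joint_torque": joint torques, N m; "tool_pos": TCP position; "ee_rot": TCP orientation; "wrist_force": force on the tool from outside, world axes, zero at the start; "wrist_torque": the same for the moment, N m; "width": finger opening in m; "finger_force": force on a finger pad.
Only numpy, scipy, OpenCV 4.12 (cv2) and the standard library are available. Lean on these libraries where they do the work, as an engineer would, in place of code of your own. Each camera call takes 0.05 s, during which the arm holds its last target. There are 200 camera calls.

### The job

The grey autosampler tray already holds the first vial of each duplicate pair in its far row (away from the robot). Move the four vials from the black bench rack into the tray's empty near row, in the same order as their partners: each upright and fully down in the pocket right beside the vial with the same cap colour (the pocket beside the amber rinse vial stays empty). They are glass: set them down rather than drop them, and leave the first vials standing in their pockets.

Things in the scene. Friction and masses are not known exactly. Their poses are not given: they have to be found in the camera images.
- second_blue_c (a point): 20 ml glass vial, 22.5 mm in diameter (straight for the lower 58 mm), 77 mm tall, about 35 g, blue screw cap (20 mm in diameter, top 12 mm). Second vial of the blue pair, TO BE MOVED: at the start it stands in one of the four pockets of the black bench rack. The point is its centre, half-way up (38.5 mm above its base, 42.5 mm above the table when seated); z is its own axis, up.
- second_red_c (a point): 20 ml glass vial, 22.5 mm in diameter (straight for the lower 58 mm), 77 mm tall, about 35 g, red screw cap (20 mm in diameter, top 12 mm). Second vial of the red pair, TO BE MOVED: at the start it stands in one of the four pockets of the black bench rack. The point is its centre, half-way up (38.5 mm above its base, 42.5 mm above the table when seated); z is its own axis, up.
- second_yellow_c (a point): 20 ml glass vial, 22.5 mm in diameter (straight for the lower 58 mm), 77 mm tall, about 35 g, yellow screw cap (20 mm in diameter, top 12 mm). Second vial of the yellow pair, TO BE MOVED: at the start it stands in one of the four pockets of the black bench rack. The point is its centre, half-way up (38.5 mm above its base, 42.5 mm above the table when seated); z is its own axis, up.
- second_green_c (a point): 20 ml glass vial, 22.5 mm in diameter (straight for the lower 58 mm), 77 mm tall, about 35 g, green screw cap (20 mm in diameter, top 12 mm). Second vial of the green pair, TO BE MOVED: at the start it stands in one of the four pockets of the black bench rack. The point is its centre, half-way up (38.5 mm above its base, 42.5 mm above the table when seated); z is its own axis, up.
- first_blue_c (a point): 20 ml glass vial, 22.5 mm in diameter (straight for the lower 58 mm), 77 mm tall, about 35 g, blue screw cap (20 mm in diameter, top 12 mm). First vial of the blue pair: it stands loose in any one of the five far-row pockets of the grey tray, and stays there. The point is its centre, half-way up (38.5 mm above its base, 42.5 mm above the table when seated); z is its own axis, up.
- first_red_c (a point): 20 ml glass vial, 22.5 mm in diameter (straight for the lower 58 mm), 77 mm tall, about 35 g, red screw cap (20 mm in diameter, top 12 mm). First vial of the red pair: it stands loose in any one of the five far-row pockets of the grey tray, and stays there. The point is its centre, half-way up (38.5 mm above its base, 42.5 mm above the table when seated); z is its own axis, up.
- first_yellow_c (a point): 20 ml glass vial, 22.5 mm in diameter (straight for the lower 58 mm), 77 mm tall, about 35 g, yellow screw cap (20 mm in diameter, top 12 mm). First vial of the yellow pair: it stands loose in any one of the five far-row pockets of the grey tray, and stays there. The point is its centre, half-way up (38.5 mm above its base, 42.5 mm above the table when seated); z is its own axis, up.
- first_green_c (a point): 20 ml glass vial, 22.5 mm in diameter (straight for the lower 58 mm), 77 mm tall, about 35 g, green screw cap (20 mm in diameter, top 12 mm). First vial of the green pair: it stands loose in any one of the five far-row pockets of the grey tray, and stays there. The point is its centre, half-way up (38.5 mm above its base, 42.5 mm above the table when seated); z is its own axis, up.
- tray: Light grey fixed autosampler tray, 106 x 262 mm. Origin: centre of its underside, on the table. Near row (robot's side) x = -26 mm, empty; far row x = +26, full; columns y = -104, -52, 0, 52, 104. Pockets 30 x 30 mm, floors 4 mm above the table, mouths bevelled up to ridges at 25 mm. The far row's fifth vial is an amber rinse vial, white cap, same size: no partner, its near pocket stays empty.
- rack: Black fixed bench rack, 54 x 210 mm. Origin: centre of its underside, on the table. One row of four pockets at x = 0, y = -78, -26, 26, 78 mm, shaped as the tray's (floors at 4 mm, ridges at 25 mm above the table). About 29 mm is free between neighbouring vials. Tray and rack lie left and right of the robot, either way round, long sides roughly across its view (yaw under 0.3 rad).

How it is judged:
At the end, for the whole second after the job is handed in: Each second vial stands upright (0.12 rad), at rest, on the floor of the near-row pocket beside its partner of the same cap colour (within 10 mm of the row's line, under 61.5 mm from the partner, 52 nominal; height within 4 mm), and the four first vials still stand in the far row (horizontal distance between second_blue_c and first_blue_c below 0.0615 m and x of second_blue_c in the frame of tray between -0.036 and -0.016 m and z of second_blue_c in the frame of tray between 0.038 and 0.046 m and angle between each of second_blue_c, first_blue_c, second_red_c, first_red_c, second_yellow_c, first_yellow_c, second_green_c, first_green_c's own z axis and vertical below 0.12 rad and linear speed of each of second_blue, second_red, second_yellow, second_green below 0.02 m/s and x of each of first_blue_c, first_red_c, first_yellow_c, first_green_c in the frame of tray above 0.016 m and z of each of first_blue_c, second_red_c, first_red_c, second_yellow_c, first_yellow_c, second_green_c, first_green_c in the frame of tray below 0.046 m and horizontal distance between second_red_c and first_red_c below 0.0615 m and x of second_red_c in the frame of tray between -0.036 and -0.016 m and z of each of second_red_c, second_yellow_c, second_green_c in the frame of tray above 0.038 m and horizontal distance between second_yellow_c and first_yellow_c below 0.0615 m and x of second_yellow_c in the frame of tray between -0.036 and -0.016 m and horizontal distance between second_green_c and first_green_c below 0.0615 m and x of second_green_c in the frame of tray between -0.036 and -0.016 m); the robot touches nothing.
It fails at once if a first vial, already in the tray, is pushed more than 15 mm, lifted or tipped over ((distance of first_blue_c from where it was at the start of the episode above 0.015 m or angle between first_blue_c's own z axis and vertical above 0.35 rad) or (distance of first_red_c from where it was at the start of the episode above 0.015 m or angle between first_red_c's own z axis and vertical above 0.35 rad) or (distance of first_yellow_c from where it was at the start of the episode above 0.015 m or angle between first_yellow_c's own z axis and vertical above 0.35 rad) or (distance of first_green_c from where it was at the start of the episode above 0.015 m or angle between first_green_c's own z axis and vertical above 0.35 rad)).
It fails at once if a second vial is let go while its base is more than 15 mm above a pocket floor (dropped or thrown) ((height (world z) of second_blue_c above 0.0575 m and contact force between the fingers and second_blue below 0.02 N) or (height (world z) of second_red_c above 0.0575 m and contact force between the fingers and second_red below 0.02 N) or (height (world z) of second_yellow_c above 0.0575 m and contact force between the fingers and second_yellow below 0.02 N) or (height (world z) of second_green_c above 0.0575 m and contact force between the fingers and second_green below 0.02 N)).
It also fails if it takes over 96 s, if anything falls off the work surface, if the arm or the gripper's body presses on something with over 40 N, if the wrist force passes 120 N, or if a joint passes its speed limit or range.

## Working session

There is one attempt and no reset: what is moved stays moved. The work goes in short steps, Python scripts to look and compute and a tool call to move; the robot and the scene stay as the last step left them, time stands still between calls to the robot, and variables do not carry over. Pictures are saved under pics/ and viewed, at most 14 in all, crops included, and the job is handed in when it is done.

Besides the shell and the picture viewer there is one more tool, called in YAML: its name, and indented under it one key for each argument. carry_out: Moves the arm, as the interface text tells. Its arguments: {"type":"object","properties":{"steps":{"type":"array","items":{"type":"array"}}},"required":["steps"]}

```bash
mkdir -p pics
python3 - <<'E'
from bench import robot
import cv2,numpy as np
for n in("top","scene"):
    s=robot.snapshot(n); cv2.imwrite(f"pics/{n}0.png",s["image"][:,:,::-1]); np.savez(f"{n}0.npz",**s)
    print(n,s["mtx"].tolist(),s["R"].round(3).tolist(),s["t"].round(3).tolist())
o=robot.get_obs(); print(o["tool_pos"],o["ee_rot"],o["width"],o["time"],robot.hold_point_z)
E
```

```text
top [[469.0178825889111, 0.0, 275.67448907414325], [0.0, 469.0178825889111, 211.83642067108943], [0.0, 0.0, 1.0]] [[-0.021, -1.0, -0.004], [-0.998, 0.021, -0.061], [0.061, 0.003, -0.998]] [0.003, 0.535, 0.851]
scene [[395.321789990497, 0.0, 280.06745783792354], [0.0, 395.321789990497, 208.66741972882073], [0.0, 0.0, 1.0]] [[0.004, 1.0, -0.01], [0.53, -0.011, -0.848], [-0.848, -0.002, -0.53]] [-0.005, -0.242, 1.216]
[0.18257526 0.51829959 0.2044454 ] [-3.13968086e+00 -2.00916736e-04  2.80281957e+00] 0.09398375368851437 0.1 0.0188
```

View pics/top0.png

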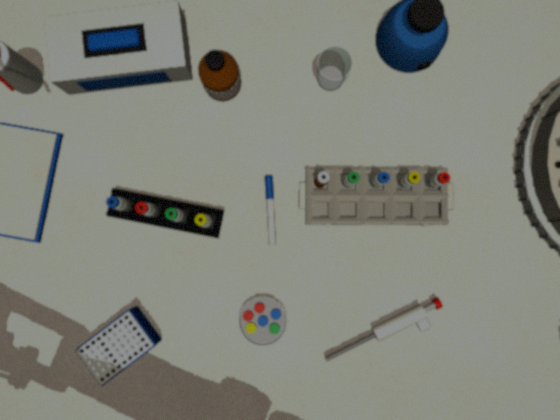

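View pics/scene0.png

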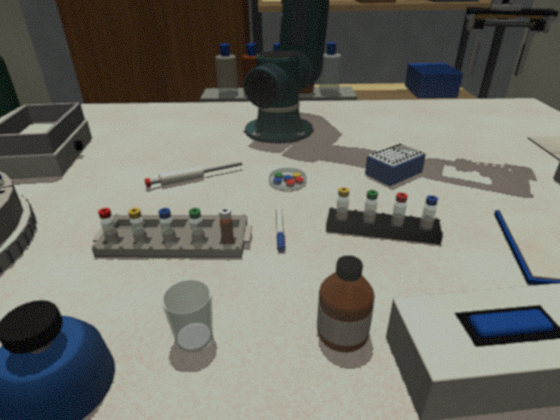

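Top view: rack on the left (robot +y side), caps blue (112,202), red (142,208), green (171,214), yellow (201,220). Tray on the right with far row white (323,178), green (353,177), blue (383,178), yellow (414,177), red (445,178), and an empty near row at about v=208.

```bash
cat > h.py <<'E'
import numpy as np,cv2
def cloud(s):
    K,R,t,z=s["mtx"],s["R"],s["t"],s["z_map"]
    v,u=np.mgrid[:z.shape[0],:z.shape[1]]
    c=np.stack([(u-K[0,2])/K[0,0]*z,(v-K[1,2])/K[1,1]*z,z],-1)
    return (c-t)@R
def ray(s,u,v,h):
    d=s["R"].T@np.linalg.inv(s["mtx"])@[u,v,1]; o=-s["R"].T@s["t"]
    return o+d*(h-o[2])/d[2]
def caps(s,boxes,lo=.070,hi=.095):
    W=cloud(s); out={}
    for n,(u,v) in boxes.items():
        P=W[v-12:v+12,u-12:u+12].reshape(-1,3); P=P[(P[:,2]>lo)&(P[:,2]<hi)]
        if len(P): out[n]=(cv2.minEnclosingCircle(P[:,:2].astype(np.float32)),P.mean(0).round(4),len(P))
    return out
E
python3 - <<'E'
from h import *
np.set_printoptions(suppress=True,precision=4)
s=dict(np.load("top0.npz"))
B=dict(sb=(112,202),sr=(142,208),sg=(171,214),sy=(201,220),fw=(323,178),fg=(353,177),fb=(383,178),fy=(414,177),fr=(445,178))
for n,r in caps(s,B).items(): print(n,np.array(r[0][0]),round(r[0][1],4),r[1],r[2],ray(s,*B[n],.081))
W=cloud(s)
for n,(u0,u1,v0,v1) in dict(tray=(290,465,155,235),rack=(95,235,178,245)).items():
    P=W[v0:v1,u0:u1].reshape(-1,3); P=P[(P[:,2]>.015)&(P[:,2]<.035)]
    print(n,cv2.minAreaRect(P[:,:2].astype(np.float32)),np.percentile(P[:,2],[5,50,95]))
im=s["image"][:,:,::-1]
a=cv2.resize(im[155:245,290:460],(800,424),interpolation=cv2.INTER_CUBIC);cv2.imwrite("pics/tr.png",a)
a=cv2.resize(im[178:248,95:235],(800,400),interpolation=cv2.INTER_CUBIC);cv2.imwrite("pics/ra.png",a)
E
```

```text
sb [0.5552 0.2728] 0.01 [0.555  0.2721 0.0804] 127 [0.554  0.2719 0.081 ]
sr [0.5442 0.2223] 0.0102 [0.5439 0.2216 0.0809] 122 [0.5426 0.2205 0.081 ]
sg [0.5328 0.1714] 0.0101 [0.5327 0.171  0.0808] 118 [0.5312 0.1708 0.081 ]
sy [0.5216 0.1209] 0.0099 [0.5215 0.1204 0.0811] 112 [0.5198 0.1195 0.081 ]
fw [ 0.5903 -0.0908] 0.01 [ 0.5898 -0.0905  0.0809] 111 [ 0.5875 -0.091   0.081 ]
fg [ 0.5885 -0.1428] 0.0103 [ 0.5886 -0.1422  0.0809] 113 [ 0.5881 -0.1425  0.081 ]
fb [ 0.5873 -0.1945] 0.01 [ 0.5873 -0.1939  0.0807] 118 [ 0.5853 -0.1939  0.081 ]
fy [ 0.5866 -0.2462] 0.0103 [ 0.5862 -0.2457  0.0804] 123 [ 0.5858 -0.2471  0.081 ]
fr [ 0.5852 -0.2982] 0.0103 [ 0.5848 -0.2972  0.0801] 126 [ 0.5829 -0.3002  0.081 ]
tray ((0.5608702301979065, -0.1944388449192047), (0.2850727140903473, 0.10772101581096649), 88.49955749511719) [0.0161 0.0216 0.026 ]
rack ((0.5387701392173767, 0.19730213284492493), (0.21028900146484375, 0.05406104773283005), 77.5101318359375) [0.0174 0.0224 0.0267]
```

View pics/tr.png

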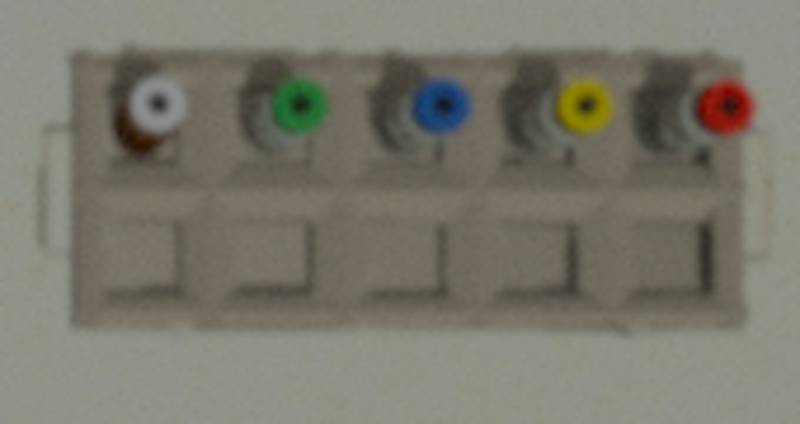

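View pics/ra.png

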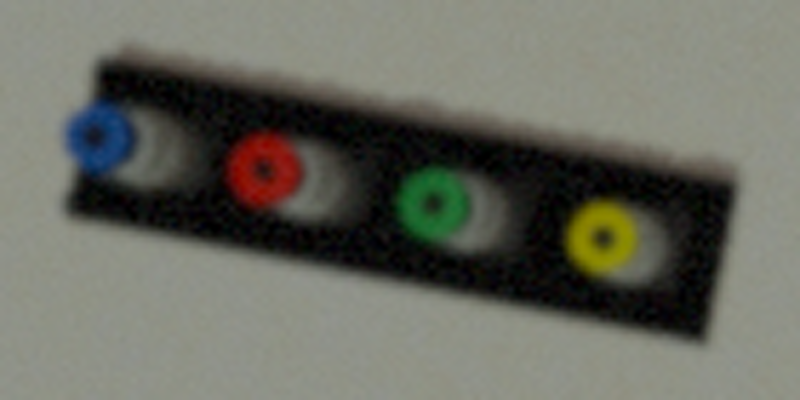

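Crops confirm it: tray yaw is about -0.0255 rad, the near row is empty and the pocket orders are as read. I'll close the fingers along the rows, with the jaw only part open.

```bash
cat >> h.py <<'E'
from scipy.spatial.transform import Rotation as Ro
PK=dict(b=(.5552,.2726),r=(.5441,.2221),g=(.5328,.1713),y=(.5216,.1208))
TR=dict(g=(.5362,-.1417),b=(.5349,-.1937),y=(.5336,-.2457),r=(.5322,-.2977))
YP,YT=np.pi-.2177,np.pi-.0255
def rel(p,rpy,xy,z,yaw):
    R=Ro.from_euler("xyz",rpy); d=R.inv().apply(np.array([*xy,z])-p)
    a=-(yaw-rpy[2]); a=(a+np.pi/2)%np.pi-np.pi/2
    return d.round(4),round(np.degrees(a)/10,3)
E
python3 - <<'E'
from bench import robot
from h import *
o=robot.get_obs()
print(rel(o["tool_pos"],o["ee_rot"],PK["b"],.135,YP),o["joint_positions"])
# pure geometry, nominal poses: pick->tray and tray->next pick
for k,n in zip("brgy","rgyb"):
    print(k,"carry",rel(np.array([*PK[k],.135]),[np.pi,0,YP],TR[k],.135,YT),"back to",n,rel(np.array([*TR[k],.135]),[np.pi,0,YT],PK[n],.135,YP))
E
```

```text
(array([-0.4331, -0.1078,  0.0696]), np.float64(-0.694)) [ 1.12892656e+00  8.78525025e-02  1.37208624e+00  3.11872809e-06
  1.68357624e+00 -1.03096525e-01]
b carry (array([-0.0809, -0.4597, -0.    ]), np.float64(-1.101)) back to r (array([0.0014, 0.4159, 0.    ]), np.float64(1.101))
r carry (array([-0.1006, -0.5101, -0.    ]), np.float64(-1.101)) back to g (array([0.0114, 0.4689, 0.    ]), np.float64(1.101))
g carry (array([-0.0709, -0.3049, -0.    ]), np.float64(-1.101)) back to y (array([0.0213, 0.262 , 0.    ]), np.float64(1.101))
y carry (array([-0.0909, -0.3553, -0.    ]), np.float64(-1.101)) back to b (array([-0.0084,  0.5187,  0.    ]), np.float64(1.101))
```

carry_out:
  steps:
    - [[-0.06,-0.015,0],0,0.19]
    - [[-0.12,-0.03,0],-0.3,0.19]
    - [[-0.18,-0.045,0],-0.694,0.19]
    - [[-0.24,-0.06,0],-0.694,0.19]
    - [[-0.3,-0.075,0.02],-0.694,0.19]
    - [[-0.36,-0.09,0.04],-0.694,0.19]
    - [[-0.41,-0.1,0.06],-0.694,0.19]
    - [[-0.433,-0.108,0.07],-0.694,0.19]
    - [[-0.433,-0.108,0.07],-0.694,0.19]
    - [[-0.433,-0.108,0.07],-0.694,0.19]

```text
time: 1.35
tool_pos: [0.5544, 0.2743, 0.1364]
ee_rot: [3.14, 0.0, 2.925]
wrist_force: [-1.0, 0.5, 0.0]
width: 0.0379
finger_force: 0.0
```

Run:
```python
from bench import robot
from h import *
o=robot.get_obs()
print(o["time"],o["width"],o["tool_pos"],o["ee_rot"],rel(o["tool_pos"],o["ee_rot"],PK["b"],.033,YP))
s=robot.snapshot("scene");cv2.imwrite("pics/s1.png",cv2.resize(s["image"][120:270,290:490,::-1],(800,600)))
```

```text
1.35 0.03786892147966077 [0.55441845 0.27432682 0.13644383] [3.14030142e+00 1.19532605e-04 2.92535783e+00] (array([-0.0011, -0.0017,  0.1034]), np.float64(0.008))
```

View pics/s1.png

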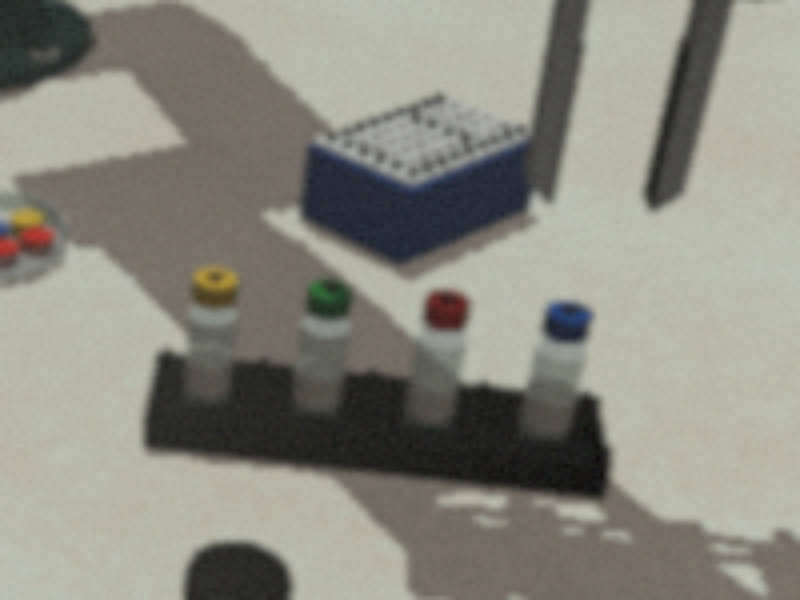

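Scene view: the jaw (tips about u 555 and 655 in the crop) straddles the blue vial (cap at 567,320), matching the projection. Descending to grasp.

carry_out:
  steps:
    - [[0,0,0.025],0,0.19]
    - [[0,0,0.05],0,0.19]
    - [[0,0,0.075],0,0.19]
    - [[0,0,0.1],0,0.19]
    - [[0,0,0.101],0,0.19]
    - [[0,0,0.101],0,0.19]
    - [[0,0,0.101],0,1]
    - [[0,0,0.101],0,1]
    - [[0,0,0.101],0,1]
    - [[0,0,0.101],0,1]

```text
time: 2.65
tool_pos: [0.5561, 0.2733, 0.036]
ee_rot: [3.14, 0.002, 2.924]
wrist_force: [-1.1, -0.2, 5.4]
width: 0.0219
finger_force: 30.0
```

carry_out:
  steps:
    - [[0,0,-0.01],0,1]
    - [[0,0,-0.03],0,1]
    - [[0,0,-0.055],0,1]
    - [[0,0,-0.08],0,1]
    - [[0,0,-0.1],0,1]
    - [[0,0,-0.101],0,1]
    - [[0,0,-0.101],0,1]

```text
time: 3.52
tool_pos: [0.5551, 0.2729, 0.1352]
ee_rot: [-3.141, -0.0, 2.924]
wrist_force: [-0.9, 0.4, -1.4]
width: 0.0217
finger_force: 30.0
```

Run:
```python
from bench import robot
from h import *
o=robot.get_obs()
print(o["time"],o["width"],o["tool_pos"],o["ee_rot"],o["finger_force"],o["wrist_force"],rel(o["tool_pos"],o["ee_rot"],TR["b"],.1344,YT))
s=robot.snapshot("scene");cv2.imwrite("pics/s2.png",cv2.resize(s["image"][90:270,290:530,::-1],(800,600)))
```

```text
3.525 0.021745884158162785 [0.55506222 0.27286475 0.13520594] [-3.14137792e+00 -4.54937944e-04  2.92387894e+00] 29.98987466096878 [-0.85404153  0.35144411 -1.40297554] (array([-0.0811, -0.4599,  0.0009]), np.float64(-1.101))
```

View pics/s2.png

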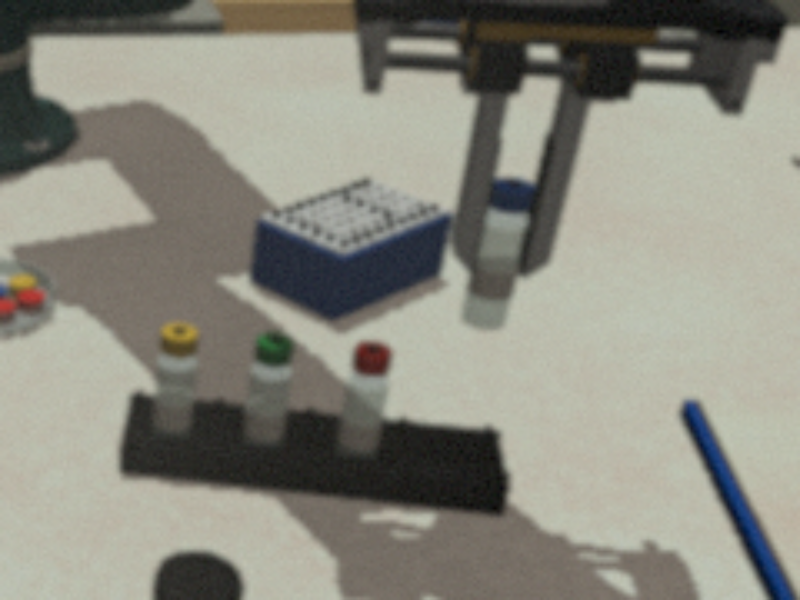

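Blue vial is held upright (cap at 512,195). Carrying it to the tray.

carry_out:
  steps:
    - [[-0.003,-0.02,0],0,1]
    - [[-0.011,-0.06,0],-0.1,1]
    - [[-0.02,-0.115,0],-0.3,1]
    - [[-0.03,-0.17,0],-0.5,1]
    - [[-0.04,-0.225,0],-0.7,1]
    - [[-0.05,-0.28,0],-0.9,1]
    - [[-0.06,-0.335,0],-1.0,1]
    - [[-0.07,-0.39,0],-1.1,1]
    - [[-0.077,-0.435,0],-1.1,1]
    - [[-0.081,-0.4597,0],-1.1,1]

```text
time: 4.82
tool_pos: [0.5332, -0.1966, 0.1345]
ee_rot: [-3.142, -0.002, 3.113]
wrist_force: [-0.1, 0.2, -0.4]
width: 0.022
finger_force: 30.0
```

carry_out:
  steps:
    - [[0,0,0],0,1]
    - [[0,0,0],0,1]

```text
time: 5.08
tool_pos: [0.5345, -0.1929, 0.135]
ee_rot: [3.141, -0.001, 3.116]
wrist_force: [-0.3, 0.3, -0.1]
width: 0.0216
finger_force: 30.0
```

Run:
```python
from bench import robot
from h import *
o=robot.get_obs()
print(o["time"],o["tool_pos"],o["ee_rot"],o["finger_force"],rel(o["tool_pos"],o["ee_rot"],TR["b"],.034,YT))
s=robot.snapshot("scene");cv2.imwrite("pics/s3.png",cv2.resize(s["image"][90:270,60:300,::-1],(800,600)))
```

```text
5.075 [ 0.53445162 -0.19288701  0.13495067] [ 3.14053271e+00 -9.99559709e-04  3.11573374e+00] 29.989969432353973 (array([-0.0006, -0.0009,  0.1009]), np.float64(-0.002))
```

View pics/s3.png

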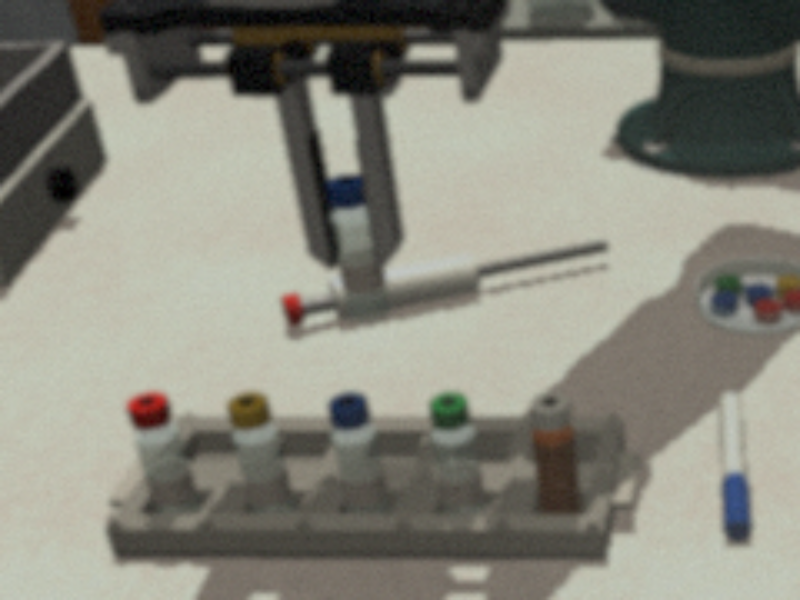

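Blue vial hangs above the near pocket beside first_blue (caps at 348,190 and 348,410). Lowering.

carry_out:
  steps:
    - [[0,0,0.02],0,1]
    - [[0,0,0.045],0,1]
    - [[0,0,0.065],0,1]
    - [[0,0,0.08],0,1]
    - [[0,0,0.09],0,1]
    - [[0,0,0.096],0,1]
    - [[0,0,0.1],0,1]
    - [[0,0,0.1],0,1]
    - [[0,0,0.1],0,1]

```text
time: 6.25
tool_pos: [0.5355, -0.1936, 0.036]
ee_rot: [-3.141, 0.001, 3.116]
wrist_force: [0.1, 0.3, 0.9]
width: 0.0219
finger_force: 30.0
```

carry_out:
  steps:
    - [[0,0,0.0],0,0.19]
    - [[0,0,0.0],0,0.19]
    - [[0,0,0.0],0,0.19]
    - [[0,0,-0.02],0,0.19]
    - [[0,0,-0.05],0,0.19]
    - [[0,0,-0.08],0,0.19]
    - [[0,0,-0.1],0,0.19]

```text
time: 7.12
tool_pos: [0.5356, -0.1936, 0.1373]
ee_rot: [-3.141, 0.002, 3.116]
wrist_force: [0.4, 1.3, -0.2]
width: 0.0379
finger_force: 0.0
```

carry_out:
  steps:
    - [[0,0.03,0],0,0.19]
    - [[0,0.08,0],0.2,0.19]
    - [[0,0.135,0],0.4,0.19]
    - [[0,0.19,0],0.6,0.19]
    - [[0,0.245,0],0.8,0.19]
    - [[0.001,0.3,0],1.0,0.19]
    - [[0.001,0.35,0],1.1,0.19]
    - [[0.0014,0.395,0],1.1,0.19]
    - [[0.0014,0.416,0],1.1,0.19]
    - [[0.0014,0.416,0],1.1,0.19]

```text
time: 8.38
tool_pos: [0.5443, 0.223, 0.1352]
ee_rot: [-3.141, -0.0, 2.926]
wrist_force: [-0.1, -0.6, -0.1]
width: 0.0378
finger_force: 0.0
```

Run:
```python
from bench import robot
from h import *
o=robot.get_obs()
print(o["time"],o["width"],o["tool_pos"],o["ee_rot"],rel(o["tool_pos"],o["ee_rot"],PK["r"],.033,YP))
s=robot.snapshot("top");cv2.imwrite("pics/t4.png",cv2.resize(s["image"][150:250,90:470,::-1],(798,210)))
B=dict(sb=(383,208),fw=(323,178),fg=(353,177),fb=(383,178),fy=(414,177),fr=(445,178))
for n,r in caps(s,B).items(): print(n,np.array(r[0][0]),r[1],r[2])
```

```text
8.375 0.037808233241048615 [0.54429492 0.22298515 0.1352476 ] [-3.14083001e+00 -1.24057576e-04  2.92574660e+00] (array([-0.    , -0.0008,  0.1022]), np.float64(0.011))
sb [ 0.53539288 -0.19254127] [ 0.5353 -0.1921  0.0807] 117
fw [ 0.59037828 -0.09082165] [ 0.5898 -0.0906  0.0809] 112
fg [ 0.58877784 -0.14294738] [ 0.5886 -0.1422  0.081 ] 114
fb [ 0.5875802 -0.1946813] [ 0.5871 -0.1938  0.0806] 120
fy [ 0.5864771  -0.24685737] [ 0.586  -0.2456  0.0801] 125
fr [ 0.58561009 -0.29797816] [ 0.5846 -0.2972  0.0802] 127
```

View pics/t4.png

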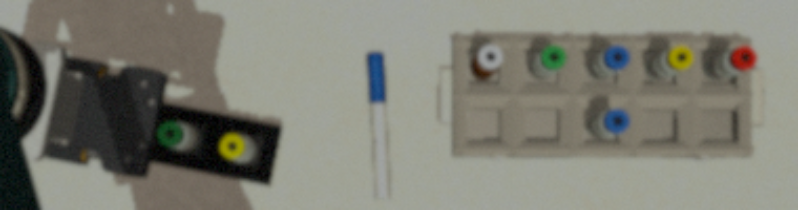

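Blue is seated beside first_blue (caps at 617,120 and 617,58) and the first vials haven't moved. Red next.

carry_out:
  steps:
    - [[0,0,0.025],0,0.19]
    - [[0,0,0.05],0,0.19]
    - [[0,0,0.075],0,0.19]
    - [[0,0,0.1],0,0.19]
    - [[0,0,0.101],0,0.19]
    - [[0,0,0.101],0,0.19]
    - [[0,0,0.101],0,1]
    - [[0,0,0.101],0,1]
    - [[0,0,0.101],0,1]
    - [[0,0,0.101],0,1]

```text
time: 9.68
tool_pos: [0.5452, 0.2226, 0.0359]
ee_rot: [3.141, 0.002, 2.924]
wrist_force: [-0.8, -1.2, 5.5]
width: 0.022
finger_force: 30.0
```

carry_out:
  steps:
    - [[0,0,-0.01],0,1]
    - [[0,0,-0.03],0,1]
    - [[0,0,-0.055],0,1]
    - [[0,0,-0.08],0,1]
    - [[0,0,-0.1],0,1]
    - [[0,0,-0.101],0,1]
    - [[0,0,-0.101],0,1]

```text
time: 10.55
tool_pos: [0.5438, 0.2225, 0.1345]
ee_rot: [-3.141, -0.001, 2.924]
wrist_force: [-0.2, 0.6, -0.1]
width: 0.0218
finger_force: 30.0
```

carry_out:
  steps:
    - [[-0.005,-0.025,0],0,1]
    - [[-0.015,-0.075,0],-0.1,1]
    - [[-0.026,-0.13,0],-0.3,1]
    - [[-0.038,-0.19,0],-0.5,1]
    - [[-0.05,-0.25,0],-0.7,1]
    - [[-0.062,-0.31,0],-0.9,1]
    - [[-0.074,-0.37,0],-1.0,1]
    - [[-0.085,-0.43,0],-1.1,1]
    - [[-0.095,-0.48,0],-1.1,1]
    - [[-0.1006,-0.51,0],-1.1,1]

```text
time: 11.8
tool_pos: [0.5312, -0.2993, 0.1332]
ee_rot: [3.14, -0.003, 3.113]
wrist_force: [0.2, -0.1, -0.8]
width: 0.0219
finger_force: 30.0
```

carry_out:
  steps:
    - [[0,0,0],0,1]
    - [[0,0,0],0,1]
    - [[0,0,0],0,1]
    - [[0,0,0],0,1]

```text
time: 12.3
tool_pos: [0.5328, -0.296, 0.1356]
ee_rot: [3.141, 0.0, 3.118]
wrist_force: [-0.0, -0.3, -0.1]
width: 0.0219
finger_force: 30.0
```

carry_out:
  steps:
    - [[0,0,0.02],0,1]
    - [[0,0,0.045],0,1]
    - [[0,0,0.065],0,1]
    - [[0,0,0.08],0,1]
    - [[0,0,0.09],0,1]
    - [[0,0,0.096],0,1]
    - [[0,0,0.1],0,1]
    - [[0,0,0.1],0,1]
    - [[0,0,0.1],0,1]

```text
time: 13.42
tool_pos: [0.5328, -0.2974, 0.0359]
ee_rot: [-3.141, 0.001, 3.116]
wrist_force: [0.5, 0.0, 1.4]
width: 0.0223
finger_force: 30.0
```

Seated at the same height. Release, then go to green.

carry_out:
  steps:
    - [[0,0,0.0],0,0.19]
    - [[0,0,0.0],0,0.19]
    - [[0,0,0.0],0,0.19]
    - [[0,0,-0.02],0,0.19]
    - [[0,0,-0.05],0,0.19]
    - [[0,0,-0.08],0,0.19]
    - [[0,0,-0.1],0,0.19]

```text
time: 14.3
tool_pos: [0.533, -0.2975, 0.1374]
ee_rot: [-3.14, 0.002, 3.116]
wrist_force: [-0.2, -0.3, -0.9]
width: 0.038
finger_force: 0.0
```

carry_out:
  steps:
    - [[0.001,0.03,0],0,0.19]
    - [[0.002,0.085,0],0.2,0.19]
    - [[0.003,0.14,0],0.4,0.19]
    - [[0.005,0.195,0],0.6,0.19]
    - [[0.006,0.25,0],0.8,0.19]
    - [[0.007,0.305,0],1.0,0.19]
    - [[0.009,0.36,0],1.1,0.19]
    - [[0.01,0.415,0],1.1,0.19]
    - [[0.0114,0.469,0],1.1,0.19]
    - [[0.0114,0.469,0],1.1,0.19]

```text
time: 15.55
tool_pos: [0.5325, 0.1754, 0.1354]
ee_rot: [3.141, -0.0, 2.93]
wrist_force: [0.2, -1.1, 0.3]
width: 0.0381
finger_force: 0.0
```

carry_out:
  steps:
    - [[0,0,0],0,0.19]
    - [[0,0,0],0,0.19]
    - [[0,0,0],0,0.19]

```text
time: 15.92
tool_pos: [0.5334, 0.1707, 0.1356]
ee_rot: [-3.142, 0.0, 2.922]
wrist_force: [0.3, -0.5, -0.4]
width: 0.0381
finger_force: 0.0
```

Run:
```python
from bench import robot
from h import *
o=robot.get_obs()
print(o["time"],o["width"],o["tool_pos"],o["ee_rot"],rel(o["tool_pos"],o["ee_rot"],PK["g"],.033,YP))
s=robot.snapshot("top")
B=dict(sb=(383,208),sr=(445,208),fw=(323,178),fg=(353,177),fb=(383,178),fy=(414,177),fr=(445,178))
for n,r in caps(s,B).items(): print(n,np.array(r[0][0]),r[1],r[2])
```

```text
15.925 0.03806536883465586 [0.53336983 0.17065542 0.13555609] [-3.14150495e+00  1.82365791e-04  2.92178355e+00] (array([0.0007, 0.0005, 0.1026]), np.float64(-0.012))
sb [ 0.53551495 -0.19262809] [ 0.5352 -0.192   0.0805] 118
sr [ 0.5322367  -0.29609802] [ 0.5323 -0.2949  0.0802] 127
fw [ 0.59027654 -0.09080604] [ 0.5898 -0.0905  0.0809] 113
fg [ 0.58849227 -0.14298078] [ 0.5885 -0.1421  0.0811] 112
fb [ 0.58771396 -0.19458355] [ 0.5871 -0.1938  0.0805] 121
fy [ 0.5865199  -0.24640584] [ 0.5859 -0.2457  0.0803] 125
fr [ 0.58523709 -0.29840344] [ 0.5847 -0.2972  0.08  ] 127
```

carry_out:
  steps:
    - [[0,0,0.025],0,0.19]
    - [[0,0,0.05],0,0.19]
    - [[0,0,0.075],0,0.19]
    - [[0,0,0.1],0,0.19]
    - [[0,0,0.101],0,0.19]
    - [[0,0,0.101],0,0.19]
    - [[0,0,0.101],0,1]
    - [[0,0,0.101],0,1]
    - [[0,0,0.101],0,1]
    - [[0,0,0.101],0,1]

```text
time: 17.23
tool_pos: [0.534, 0.172, 0.0358]
ee_rot: [3.141, 0.002, 2.924]
wrist_force: [-0.0, -1.2, 4.6]
width: 0.0219
finger_force: 30.0
```

carry_out:
  steps:
    - [[0,0,-0.01],0,1]
    - [[0,0,-0.03],0,1]
    - [[0,0,-0.055],0,1]
    - [[0,0,-0.08],0,1]
    - [[0,0,-0.1],0,1]
    - [[0,0,-0.101],0,1]
    - [[0,0,-0.101],0,1]

```text
time: 18.1
tool_pos: [0.5326, 0.172, 0.1345]
ee_rot: [-3.141, -0.001, 2.924]
wrist_force: [0.5, 0.3, -1.7]
width: 0.0222
finger_force: 30.0
```

carry_out:
  steps:
    - [[-0.004,-0.015,0],0,1]
    - [[-0.01,-0.045,0],-0.1,1]
    - [[-0.02,-0.085,0],-0.3,1]
    - [[-0.03,-0.13,0],-0.5,1]
    - [[-0.04,-0.175,0],-0.7,1]
    - [[-0.051,-0.22,0],-0.9,1]
    - [[-0.06,-0.26,0],-1.0,1]
    - [[-0.067,-0.29,0],-1.1,1]
    - [[-0.0709,-0.305,0],-1.1,1]
    - [[-0.0709,-0.305,0],-1.1,1]

```text
time: 19.35
tool_pos: [0.536, -0.1419, 0.1348]
ee_rot: [3.141, -0.001, 3.114]
wrist_force: [-0.6, 0.2, -0.7]
width: 0.0219
finger_force: 30.0
```

carry_out:
  steps:
    - [[0,0,0],0,1]
    - [[0,0,0],0,1]
    - [[0,0,0],0,1]

```text
time: 19.73
tool_pos: [0.5366, -0.1403, 0.1356]
ee_rot: [3.141, 0.0, 3.117]
wrist_force: [-0.5, 0.4, -0.2]
width: 0.0219
finger_force: 30.0
```

carry_out:
  steps:
    - [[0,0,0.02],0,1]
    - [[0,0,0.045],0,1]
    - [[0,0,0.065],0,1]
    - [[0,0,0.08],0,1]
    - [[0,0,0.09],0,1]
    - [[0,0,0.096],0,1]
    - [[0,0,0.1],0,1]
    - [[0,0,0.1],0,1]
    - [[0,0,0.1],0,1]

```text
time: 20.85
tool_pos: [0.5368, -0.1413, 0.0359]
ee_rot: [-3.141, 0.001, 3.116]
wrist_force: [-0.5, -0.0, -1.0]
width: 0.022
finger_force: 30.0
```

carry_out:
  steps:
    - [[0,0,0.0],0,0.19]
    - [[0,0,0.0],0,0.19]
    - [[0,0,0.0],0,0.19]
    - [[0,0,-0.02],0,0.19]
    - [[0,0,-0.05],0,0.19]
    - [[0,0,-0.08],0,0.19]
    - [[0,0,-0.1],0,0.19]

```text
time: 21.72
tool_pos: [0.5371, -0.1413, 0.1373]
ee_rot: [-3.141, 0.002, 3.116]
wrist_force: [-0.6, 0.5, -0.1]
width: 0.0384
finger_force: 0.0
```

carry_out:
  steps:
    - [[0.002,0.02,0],0,0.19]
    - [[0.005,0.06,0],0.2,0.19]
    - [[0.008,0.1,0],0.4,0.19]
    - [[0.011,0.14,0],0.6,0.19]
    - [[0.015,0.18,0],0.8,0.19]
    - [[0.018,0.22,0],1.0,0.19]
    - [[0.0213,0.25,0],1.1,0.19]
    - [[0.0213,0.262,0],1.1,0.19]
    - [[0.0213,0.262,0],1.1,0.19]
    - [[0.0213,0.262,0],1.1,0.19]

```text
time: 22.98
tool_pos: [0.5218, 0.1205, 0.1351]
ee_rot: [-3.141, -0.0, 2.923]
wrist_force: [-0.1, 0.6, -0.5]
width: 0.0383
finger_force: 0.0
```

carry_out:
  steps:
    - [[0,0,0],0,0.19]
    - [[0,0,0],0,0.19]
    - [[0,0,0],0,0.19]

```text
time: 23.35
tool_pos: [0.5221, 0.1209, 0.1355]
ee_rot: [3.141, 0.0, 2.923]
wrist_force: [0.3, -0.3, -0.1]
width: 0.0381
finger_force: 0.0
```

Run:
```python
from bench import robot
from h import *
o=robot.get_obs()
print(o["time"],o["width"],o["tool_pos"],o["ee_rot"],rel(o["tool_pos"],o["ee_rot"],PK["y"],.033,YP))
s=robot.snapshot("top")
B=dict(sb=(383,208),sr=(445,208),sg=(353,208),fg=(353,177),fb=(383,178))
for n,r in caps(s,B).items(): print(n,np.array(r[0][0]),r[1],r[2])
```

```text
23.35 0.03808509005504313 [0.52205281 0.12088334 0.13554145] [3.14149358e+00 1.40842965e-04 2.92313702e+00] (array([ 0.0004, -0.0002,  0.1025]), np.float64(-0.004))
sb [ 0.53544033 -0.19281217] [ 0.5352 -0.192   0.0808] 117
sr [ 0.53243947 -0.2957609 ] [ 0.5323 -0.295   0.0801] 127
sg [ 0.53619319 -0.1404763 ] [ 0.5359 -0.14    0.0806] 116
fg [ 0.5889051  -0.14289859] [ 0.5887 -0.1423  0.081 ] 113
fb [ 0.58740783 -0.19472475] [ 0.5872 -0.1938  0.0807] 118
```

carry_out:
  steps:
    - [[0,0,0.025],0,0.19]
    - [[0,0,0.05],0,0.19]
    - [[0,0,0.075],0,0.19]
    - [[0,0,0.1],0,0.19]
    - [[0,0,0.101],0,0.19]
    - [[0,0,0.101],0,0.19]
    - [[0,0,0.101],0,1]
    - [[0,0,0.101],0,1]
    - [[0,0,0.101],0,1]
    - [[0,0,0.101],0,1]

```text
time: 24.65
tool_pos: [0.5228, 0.1214, 0.0358]
ee_rot: [3.141, 0.002, 2.924]
wrist_force: [-0.9, -0.7, 5.8]
width: 0.0223
finger_force: 30.0
```

carry_out:
  steps:
    - [[0,0,-0.01],0,1]
    - [[0,0,-0.03],0,1]
    - [[0,0,-0.055],0,1]
    - [[0,0,-0.08],0,1]
    - [[0,0,-0.1],0,1]
    - [[0,0,-0.101],0,1]
    - [[0,0,-0.101],0,1]

```text
time: 25.52
tool_pos: [0.5214, 0.1213, 0.1345]
ee_rot: [-3.141, -0.001, 2.924]
wrist_force: [0.2, -1.3, 0.2]
width: 0.0219
finger_force: 30.0
```

carry_out:
  steps:
    - [[-0.005,-0.02,0],0,1]
    - [[-0.014,-0.055,0],-0.1,1]
    - [[-0.025,-0.1,0],-0.3,1]
    - [[-0.038,-0.15,0],-0.5,1]
    - [[-0.05,-0.2,0],-0.7,1]
    - [[-0.063,-0.25,0],-0.9,1]
    - [[-0.076,-0.3,0],-1.0,1]
    - [[-0.086,-0.34,0],-1.1,1]
    - [[-0.0909,-0.355,0],-1.1,1]
    - [[-0.0909,-0.355,0],-1.1,1]

```text
time: 26.78
tool_pos: [0.5335, -0.2448, 0.1342]
ee_rot: [3.14, -0.002, 3.115]
wrist_force: [-0.5, 0.5, -0.0]
width: 0.0218
finger_force: 30.0
```

carry_out:
  steps:
    - [[0,0,0],0,1]
    - [[0,0,0],0,1]
    - [[0,0,0],0,1]

```text
time: 27.15
tool_pos: [0.5342, -0.2439, 0.1357]
ee_rot: [3.142, 0.0, 3.117]
wrist_force: [-1.0, -0.2, -0.8]
width: 0.0222
finger_force: 30.0
```

carry_out:
  steps:
    - [[0,0,0.02],0,1]
    - [[0,0,0.045],0,1]
    - [[0,0,0.065],0,1]
    - [[0,0,0.08],0,1]
    - [[0,0,0.09],0,1]
    - [[0,0,0.096],0,1]
    - [[0,0,0.1],0,1]
    - [[0,0,0.1],0,1]
    - [[0,0,0.1],0,1]

```text
time: 28.28
tool_pos: [0.5343, -0.2451, 0.0359]
ee_rot: [-3.141, 0.001, 3.116]
wrist_force: [0.4, -0.5, 0.2]
width: 0.022
finger_force: 30.0
```

carry_out:
  steps:
    - [[0,0,0.0],0,0.25]
    - [[0,0,0.0],0,0.25]
    - [[0,0,0.0],0,0.25]
    - [[0,0,-0.02],0,0.25]
    - [[0,0,-0.05],0,0.25]
    - [[0,0,-0.08],0,0.25]
    - [[0,0,-0.12],0,0.25]
    - [[0,0.05,-0.15],0,0.25]
    - [[0,0.1,-0.15],0,0.25]
    - [[0,0.15,-0.15],0,0.25]

```text
time: 29.52
tool_pos: [0.5381, -0.0938, 0.1863]
ee_rot: [-3.141, 0.002, 3.115]
wrist_force: [-0.6, 0.5, -0.1]
width: 0.0352
finger_force: 0.0
```

carry_out:
  steps:
    - [[0,0.05,0],0,0.25]
    - [[0,0.1,0],0,0.25]
    - [[0,0.15,0],0,0.25]
    - [[0,0.2,0],0,0.25]
    - [[0,0.2,0],0,0.25]
    - [[0,0.2,0],0,0.25]

```text
time: 30.28
tool_pos: [0.5429, 0.1046, 0.1854]
ee_rot: [-3.141, -0.0, 3.116]
wrist_force: [-0.2, 0.3, -0.1]
width: 0.0351
finger_force: 0.0
```

Run:
```python
from bench import robot
from h import *
s=robot.snapshot("top");cv2.imwrite("pics/t9.png",cv2.resize(s["image"][150:250,290:470,::-1],(720,400)))
B=dict(sb=(383,208),sr=(445,208),sg=(353,208),sy=(414,208),fg=(353,177),fb=(383,178),fy=(414,177),fr=(445,178))
for n,r in caps(s,B).items(): print(n,np.array(r[0][0]),r[1],r[2])
```

```text
sb [ 0.53569418 -0.19253276] [ 0.5352 -0.192   0.0806] 119
sr [ 0.53251266 -0.29581672] [ 0.5322 -0.295   0.08  ] 127
sg [ 0.53612334 -0.14041491] [ 0.5359 -0.1399  0.0808] 116
sy [ 0.53317153 -0.24392052] [ 0.5336 -0.243   0.0804] 122
fg [ 0.58871484 -0.14296861] [ 0.5885 -0.1422  0.0809] 114
fb [ 0.58764321 -0.19473816] [ 0.5872 -0.1938  0.0805] 118
fy [ 0.58641744 -0.24658629] [ 0.5861 -0.2456  0.0802] 124
fr [ 0.58403659 -0.29815453] [ 0.5848 -0.2972  0.0805] 124
```

View pics/t9.png

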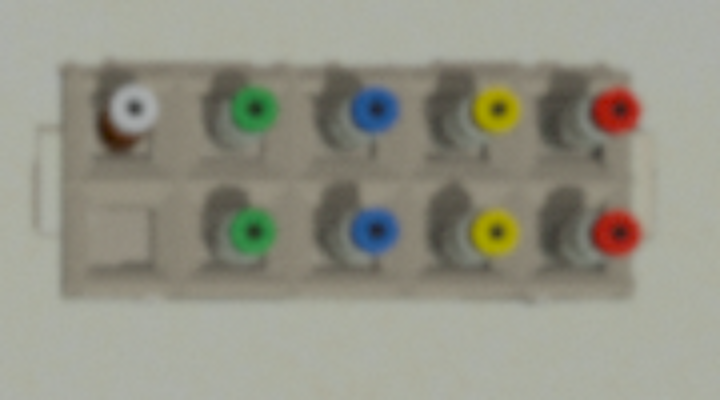

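All four second vials stand seated beside their partners (near-row caps at v≈232, partners at v≈109), and the pocket beside the amber vial is empty. Handing in.

```bash
python3 -c "
from bench import robot
print(robot.close_job())"
```

```text
the job is handed in; nothing more can be done
None
```

All four second vials are upright and fully down beside their same-colour partners in the tray, the first vials have not moved, and the job was handed in at about 30 s; the hand-in returned no verdict.

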